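Hold the wheelhead hub on the spindle's flat

ROBOT

A 6-joint arm with a two-finger parallel gripper is mounted at the origin on the work surface. World frame = base frame: x ahead of the robot, y to its left, z up, the work surface at z = 0. Lengths are in m, angles in degrees, forces in N, time in s.
With the tool pointing down it reaches from about 0.375 to 0.9 m from the base axis. Payload 3.1 kg.
Tool frame: the origin (TCP) lies on the centre line of the jaws, within the pads' length; the fingertips stand 25 mm ahead of it and the grasp point (between the pads) lies 6 mm ahead of it; z points along the fingers, y is the line along which they close (so a half turn about z gives the same grasp; the last joint's range is limited). The gripper opens to 87 mm and grips with 3 to 60 N. Pads are 19 mm wide; open, the fingers measure 117 mm over their backs; the gripper's body (75 mm by 190 mm) begins 51 mm behind the grasp point.
Start: joints at [-82.706, 30.224, 82.088, -0, 67.689, -10.227], TCP at [0.188, -0.596, 0.217] pointing down, gripper open.
Joint ranges: [-176.69, 176.69], [-43.24, 126.21], [12.49, 139.97], [-82, 262], [0, 151.66], [-163.58, 163.58]. Speed limits (degrees/s): [159.86, 159.86, 180, 180, 180, 180].

INTERFACE

Orientations are given as a 3x3 rotation matrix whose columns are the frame's x, y, z axes.
In Python, from rig import * gives the robot as it stands.
- The arm moves only by the tool step_arm, never from a script. Its argument "steps" is a list of rows, each a list of 7 numbers: the shift along the tool's x, y, z normalised to -1 to 1, where 1 is 0.3 m, then the turn, a rotation vector about the tool's x, y, z normalised to -1 to 1, where 1 is 45 degrees, then the gripper's target within -1 to 1 (shut at 1, half-way at 0, fully open at -1). A call has 1 to 8 rows; each row is the pose to reach, as a shift and turn from the pose commanded when the call began, along the tool's axes at that moment; what a row does not reach only later rows make up. A row lasts 1/12 s, in which the tool goes at most 41.7 mm and 7.16 degrees, less where a joint would pass 70% of its speed; a pose out of reach is approached as far as the arm can. A call with a number of a shift or a turn outside -1 to 1 is refused whole. A call with a gripper value outside its range is refused whole. The fingers move at their own pace and stop on an object; the grip force is fixed at half the most. Time passes only in rows, so rows that repeat a pose let the fingers close. It gives the time, the measured TCP pose, the force, the opening and the grip force at its end, in the units of the state.
- read_state(): the state, without advancing time (a new reading comes with each control period).
- capture(name): name is "scene" or "top" or "wrist"; returns a dict with "image" (400x640x3 uint8, red, green, blue), "vertical_fov" (degrees; the focal length in pixels is half the picture's height over the tangent of half this angle, whatever the lens; pixels are square), "cx", "cy" (the principal point, pixels), "k1" (the pictures are not rectified: a ray, as slopes to the right and down, at radius r is drawn at 1 + k1 r^2 times it, then the intrinsics apply), "world_from_camera" (4x4, takes a point from camera to world coordinates); the wrist camera has in their place "T_tool_cam" (4x4, takes a point from camera to tool coordinates, whose origin is the TCP and whose axes are the flange's). Camera axes: x right, y down, z forward; pixel columns grow to the right and rows downward; lengths in m; the calibration is good to about 2 mm. A picture is of the moment at which its call begins: read the wrist's pose just before it. There is no depth.
- hand_in(): hands the job in; it is judged then, once.
The state is a dict: "time_s": time; "joint_positions": joint angles; "qvel": joint speeds; "tau": joint torques, N m; "position": TCP position; "tcp_rot": TCP orientation; "force": force on the tool from outside, world axes, zero at the start; "moment": the same for the moment, N m; "opening": opening from 0.0 (shut) to 1.0 (fully open); "grasp_force": force on a finger pad.
Only numpy, scipy, OpenCV 4.12 (cv2) and the standard library are available. Lean on these libraries where they do the work, as an engineer would, in place of code of your own. Each camera call takes 0.05 s, during which the arm holds its last target. There are 200 camera calls.

TASK

The wheelhead hub has to go back on the bare spindle of the bench-top potter's wheel. First pinch the spindle and turn it until you have the flat milled on it under a finger and facing squarely to the front of the wheel, the side with the speed knob; then take the steel hub with the square-headed set screw and slide it down over the spindle with the screw on that flat. Finish holding the hub there in the fingers, its top face flush with the end of the spindle and its screw to the front, ready for the screw to be tightened (nothing else stops it sliding down), and leave all the other things where they are.

Things in the scene. Friction and masses are not known exactly. Their poses are not given: they have to be found in the camera images.
- wheel: the potter's wheel without wheelhead and splash pan: grey box 300 mm front to back (its x), 360 mm wide (its y), flat deck 165 mm above the bench, fixed to the bench. Origin: centre of its underside. Its own x points to its back; the front, with speed knob and switch, faces its -x, roughly towards the robot. On the deck, at the centre, a round bearing flange 92 mm across and 12 mm high from which the spindle stands up; three rubber lugs 12 mm high, 118 mm from the spindle
- spindle_top (a point): centre of the upper end of the upright steel spindle, 232 mm above the bench. The spindle is 25 mm in diameter and stands 55 mm clear of the bearing flange; its top edge has a 2 mm chamfer. A flat 4 mm deep (21 mm across the shaft there, 25 mm elsewhere) and 17 mm wide is milled on one side of the upper 36 mm; below that the shaft is fully round. Axes turn with the spindle: x points from the flat to the round back, so the flat faces this frame's -x; z up
- spindle (a joint): angle of the spindle (rad): 0 when the flat faces the front of the wheel squarely, growing counter-clockwise seen from above; at the start it is 0.5 to 1.9. It turns freely either way against a friction of about 0.08 N m and stays where it is left
- flat_mid (a point): middle of the flat face of the spindle, 8.5 mm from the spindle's axis and 19 mm below its end; same axes as spindle_top (the flat faces its -x)
- hub_center (a point): centre, half-way up, of the wheelhead hub, a loose steel collar standing on the bench: 54 mm in diameter, 30 mm high, about 0.34 kg, with an upright through bore of 26.6 mm and three small dark screw holes in its top face. Axes: z up, x points away from its set screw (the screw sticks out to -x)
- hub_screw (a point): end of the square head of the hub's set screw, a 10 mm square head 7 mm long standing out sideways from the hub: 39 mm from the hub's axis, 13 mm above the hub's underside (2 mm below its centre). The screw's 6 mm tip stands 3.4 mm into the bore, so the hub goes over the spindle only with the screw over the flat, within about 18 degrees
- bearing: spare sealed ball bearing, plain steel ring 52 mm across, 15 mm high, hole 25 mm; not needed, leave it alone. Origin: centre of its underside
- sleeve: plain steel spacer tube 36 mm across, 40 mm high, hole 26 mm; not needed, leave it alone. Origin: centre of its underside
- hub: the hub as a whole, the same axes as hub_center. Origin: centre of its underside
Things that resemble listed ones, but are neither listed nor needed, are in the scene too. Leave any blue or green look-alike of the hub alone.

How it is judged:
By the outcome, as a careful person would: the job done as asked, in the order asked, and still so for the second after the job is handed in, while the arm keeps its last pose, push and grip.
It also fails if it takes over 51 s, if anything falls off the work surface, if the arm or the gripper's body presses on something with over 40 N, if the wrist force passes 120 N, or if a joint passes its speed limit or range.

## Working session

There is one attempt and no reset: what is moved stays moved. The work goes in short steps, Python scripts to look and compute and a tool call to move; the robot and the scene stay as the last step left them, time stands still between calls to the robot, and variables do not carry over. Pictures are saved under pics/ and viewed, at most 10 in all, crops included, and the job is handed in when it is done.

Besides the shell and the picture viewer there is one more tool, called after "Emit:" by a JSON object that holds its "method" and its "body", one argument or row to a line. step_arm: Moves the arm, as the interface text tells. Scaled input: -1 to 1 covers 0.3 m each way for a shift and 45 degrees each way for a turn. Its arguments: {"type":"object","properties":{"steps":{"type":"array"}},"required":["steps"]}

```bash
mkdir -p pics; ls
cat > h.py <<'E'
from rig import *
import numpy as np, cv2, json
def cam(n):
    s=read_state(); c=capture(n); im=c["image"]
    if "world_from_camera" in c: T=np.array(c["world_from_camera"])
    else:
        W=np.eye(4); W[:3,:3]=np.array(s["tcp_rot"]); W[:3,3]=s["position"]; T=W@np.array(c["T_tool_cam"])
    f=200/np.tan(np.radians(c["vertical_fov"]/2))
    return dict(im=im,T=T,f=f,cx=c["cx"],cy=c["cy"],k1=c["k1"])
def pt(c,u,v,z):
    x,y=(u-c["cx"])/c["f"],(v-c["cy"])/c["f"]; rd=np.hypot(x,y); r=rd
    for _ in range(30): r=rd/(1+c["k1"]*r*r)
    s=r/rd if rd>0 else 1
    d=c["T"][:3,:3]@np.array([x*s,y*s,1]); o=c["T"][:3,3]
    return o+d*(z-o[2])/d[2]
def px(c,P):
    p=np.linalg.inv(c["T"])@np.append(P,1); x,y=p[0]/p[2],p[1]/p[2]; k=1+c["k1"]*(x*x+y*y)
    return np.array([c["cx"]+c["f"]*x*k,c["cy"]+c["f"]*y*k])
def save(n,im): cv2.imwrite("pics/"+n+".png",cv2.cvtColor(im,cv2.COLOR_RGB2BGR))
import pickle
def dump(n,c): pickle.dump(c,open(n+".pkl","wb"))
def load(n): return pickle.load(open(n+".pkl","rb"))
E
python3 - <<'E'
from h import *
for n in ("scene","top"):
    c=cam(n); dump(n,c); save(n,c["im"]); print(n,c["T"].round(3).tolist(),c["f"],c["k1"])
s=read_state(); print(s)
E
```

```text
pics
scene [[0.888, 0.231, -0.399, 0.822], [0.46, -0.489, 0.741, -0.752], [-0.024, -0.841, -0.54, 0.622], [0.0, 0.0, 0.0, 1.0]] 382.7628993541321 -0.0706222993556564
top [[-0.038, -0.979, 0.202, 0.204], [-0.999, 0.038, -0.005, -0.115], [-0.003, -0.202, -0.979, 1.475], [0.0, 0.0, 0.0, 1.0]] 506.39719120365993 -0.12710674658763302
{'time_s': 0.1, 'joint_positions': array([-8.27073377e+01,  3.02751347e+01,  8.21494279e+01, -1.35239700e-03,
        6.76902885e+01, -1.02279278e+01]), 'qvel': array([-0.04224946, -0.11558708, -0.11242873,  0.03152164, -0.07934404,
        0.11444897]), 'tau': array([-1.12189714e-04, -4.40985703e+01, -1.77151322e+01,  6.34379452e-02,
        5.33634145e-02, -5.67265624e-05]), 'position': array([ 0.18808254, -0.59531521,  0.21635135]), 'tcp_rot': array([[ 9.53606168e-01,  3.01056804e-01, -2.76110424e-04],
       [ 3.01056745e-01, -9.53604160e-01,  1.98554250e-03],
       [ 3.34461032e-04, -1.97655048e-03, -9.99997991e-01]]), 'force': array([ 1.5068377 ,  0.83332561, -0.43855646]), 'moment': array([-0.03219507,  0.01600473,  0.07466705]), 'grasp_force': 0.0, 'opening': 1.0032655641227917}
```

```bash
python3 -c "
import cv2,numpy as np
a=cv2.imread('pics/scene.png');b=cv2.imread('pics/top.png')
print(a.shape)"
```

```text
(400, 640, 3)
```

View pics/top.png

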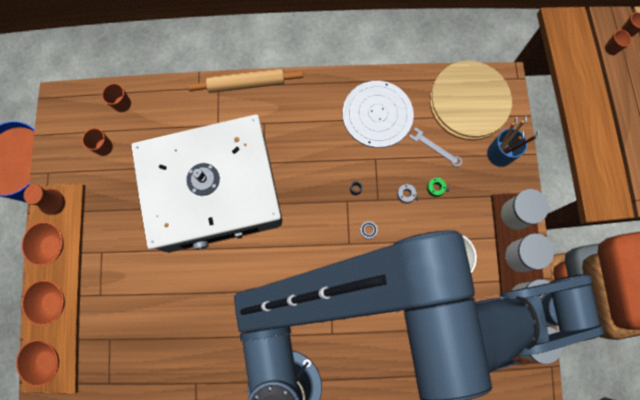

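View pics/scene.png

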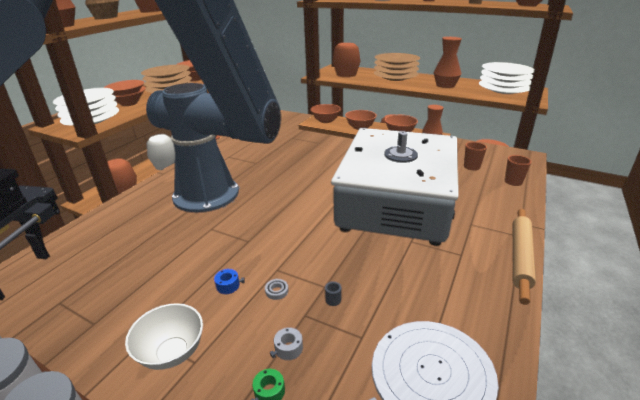

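The top view shows the grey hub at (407,193), green look-alike at (437,186), bearing at (369,229), dark sleeve at (356,187) and spindle at about (202,177). The speed knob is at about (200,243). The scene view shows the hub at (287,343), its screw towards (273,353), green at (268,383), blue at (227,280) and bearing at (277,288).

Candidates for the hub: grey (287,343), green (268,383), blue (227,280), bearing (277,288), sleeve (333,293). I choose the grey one with the square screw and check it in a close crop.

Run:
```python
from h import *
t=load("top"); s=load("scene")
print("hub",pt(t,407,193,.03),pt(s,287,337,.03)); print("green",pt(t,437,186,.03)); print("bearing",pt(t,369,229,.015)); print("sleeve",pt(t,356,187,.04),"blue",pt(s,227,276,.03))
print("spindle",pt(t,202,176,.232),pt(s,403,133,.232)); print("bowl",pt(s,165,320,.05))
# deck corners
for u,v in((133,145),(258,116),(281,220),(151,248)): print(pt(t,u,v,.165))
print("knob",pt(t,200,243,.09))
r=lambda c,x0,y0,w,h:cv2.resize(c["im"][y0:y0+h,x0:x0+w],(400,300),interpolation=cv2.INTER_CUBIC)
save("crop1",np.vstack([np.hstack([r(s,247,313,80,60),r(t,377,170,80,60)]),np.hstack([r(s,370,118,64,48),r(t,170,152,64,48)])]))
```

```text
hub [ 0.54100623 -0.3774384   0.03      ] [ 0.53909449 -0.37542394  0.03      ]
green [ 0.55898406 -0.46851869  0.03      ]
bearing [ 0.44070706 -0.26075768  0.015     ]
sleeve [ 0.56225984 -0.22732368  0.04      ] blue [ 0.33085044 -0.29424359  0.03      ]
spindle [0.55888266 0.17986281 0.232     ] [0.56977018 0.18605108 0.232     ]
bowl [ 0.31722399 -0.46209337  0.05      ]
[0.67587821 0.39224649 0.165     ]
[0.74383566 0.0421786  0.165     ]
[ 0.44922956 -0.0156089   0.165     ]
[0.38676393 0.33108916 0.165     ]
knob [0.4067246  0.21724232 0.09      ]
```

View pics/crop1.png

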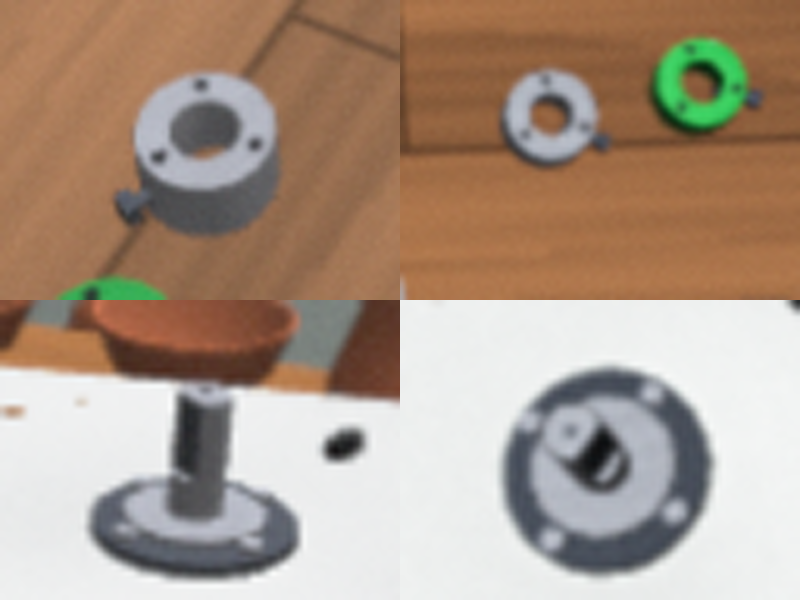

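Crop: grey hub with bore, three holes and square screw is confirmed (screw towards the lower right in the top view). The spindle's flat (dark) also faces lower right, roughly 45° from the front.

```bash
cat >> h.py <<'E'
from scipy.spatial.transform import Rotation as Ro
def mv(P,ya,step=True):
    """row numbers to put TCP at P, pointing straight down, tool y at world angle ya (deg)"""
    s=read_state(); R=np.array(s["tcp_rot"]); a=np.radians(ya)
    y=np.array([np.cos(a),np.sin(a),0]); z=np.array([0,0,-1.]); x=np.cross(y,z)
    G=np.array([x,y,z]).T
    d=R.T@(np.array(P)-s["position"])/0.3; w=Ro.from_matrix(R.T@G).as_rotvec(degrees=True)/45
    print("row",np.round(d,4).tolist(),np.round(w,4).tolist())
def st():
    s=read_state(); R=np.array(s["tcp_rot"])
    print("t",round(s["time_s"],2),"p",np.round(s["position"],4),"ya",round(np.degrees(np.arctan2(R[1,1],R[0,1])),2),"z",R[:,2].round(4),"F",np.round(s["force"],1),"op",round(s["opening"]*87,1),"gf",round(s["grasp_force"],1))
E
python3 - <<'E'
from h import *
c=capture("wrist"); print(np.array(c["T_tool_cam"]).round(3),c["vertical_fov"],c["k1"])
t=load("top"); h=pt(t,406.6,193.4,.03);s=pt(t,417.6,198.4,.013); print(h,s,np.degrees(np.arctan2(*(s-h)[1::-1])),np.hypot(*(s-h)[:2]))
mv([.43,-.40,.36],-25); st()
E
```

```text
[[ 0.001 -0.967 -0.254  0.069]
 [ 1.     0.001  0.    -0.   ]
 [-0.    -0.254  0.967 -0.168]
 [ 0.     0.     0.     1.   ]] 65.05007099440897 -0.005271892538696937
[ 0.53984248 -0.37616498  0.03      ] [ 0.5273259  -0.41105227  0.013     ] -109.73655902354942 0.03706464520686006
row [0.9651, -0.3793, -0.4775] [-0.0018, -0.0012, -1.0551]
t 0.15 p [ 0.1881 -0.5954  0.2165] ya -72.48 z [-2.0e-04  1.6e-03 -1.0e+00] F [-0.5 -0.4  1.6] op 87.1 gf 0.0
```

Emit:
{"method": "step_arm", "body": {
  "steps": [
    [0.96,-0.38,-0.48,0,0,-0.8,-1],
    [0.96,-0.38,-0.48,0,0,-0.8,-1],
    [0.96,-0.38,-0.48,0,0,-0.8,-1],
    [0.96,-0.38,-0.48,0,0,-0.8,-1],
    [0.96,-0.38,-0.48,0,0,-0.8,-1],
    [0.96,-0.38,-0.48,0,0,-0.8,-1],
    [0.96,-0.38,-0.48,0,0,-0.8,-1],
    [0.96,-0.38,-0.48,0,0,-0.8,-1]
  ]
}}

```text
time_s: 0.82
position: [0.4237, -0.4036, 0.3584]
tcp_rot: [[0.595, 0.804, -0.0], [0.804, -0.595, 0.0], [0.0, -0.001, -1.0]]
force: [0.8, -1.1, 0.2]
opening: 1.001
grasp_force: 0.0
```

Run:
```python
from h import *
st(); c=cam("wrist"); dump("w1",c); save("w1",c["im"])
mv([.52,-.12,.36],15)
```

```text
t 0.82 p [ 0.4237 -0.4036  0.3584] ya -36.49 z [-3.e-04  5.e-04 -1.e+00] F [ 0.8 -1.1  0.2] op 87.1 gf 0.0
row [0.9295, -0.3089, 0.0109] [0.013, -0.0011, -1.1365]
```

Emit:
{"method": "step_arm", "body": {
  "steps": [
    [0.93,-0.3,0,0,0,-1,-1],
    [0.93,-0.3,0,0,0,-1,-1],
    [0.93,-0.3,0,0,0,-1,-1],
    [0.93,-0.3,0,0,0,-1,-1],
    [0.93,-0.3,0,0,0,-1,-1],
    [0.93,-0.3,0,0,0,-1,-1],
    [0.93,-0.3,0,0,0,-1,-1],
    [0.93,-0.3,0,0,0,-1,-1]
  ]
}}

```text
time_s: 1.53
position: [0.517, -0.1206, 0.3576]
tcp_rot: [[-0.156, 0.988, 0.0], [0.988, 0.156, 0.005], [0.004, 0.001, -1.0]]
force: [0.1, -0.6, 0.2]
opening: 1.0
grasp_force: 0.0
```

Run:
```python
from h import *
st(); mv([.54,.17,.36],55)
```

```text
t 1.53 p [ 0.517  -0.1206  0.3576] ya 9.0 z [ 4.0e-04  4.5e-03 -1.0e+00] F [ 0.1 -0.6  0.2] op 87.0 gf 0.0
row [0.9446, 0.2272, -0.0036] [0.0036, -0.0047, -1.0222]
```

View pics/w1.png

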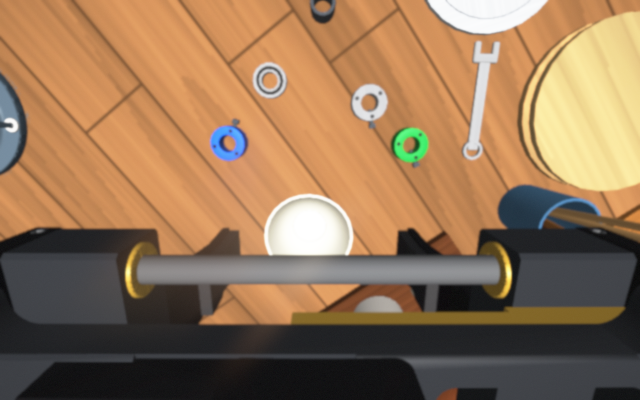

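Wrist view: the grey hub is at (370,102) with its screw at (373,124), green at (411,145), and the bearing at (269,80). Now I go to view the spindle.

Run:
```python
from h import *
mv([.62,.13,.30],50)
```

```text
row [0.7703, 0.4695, 0.1959] [0.0034, -0.0048, -0.9111]
```

Emit:
{"method": "step_arm", "body": {
  "steps": [
    [0.77,0.47,0.1,0,0,-0.9,-1],
    [0.77,0.47,0.1,0,0,-0.9,-1],
    [0.77,0.47,0.1,0,0,-0.9,-1],
    [0.77,0.47,0.1,0,0,-0.9,-1],
    [0.77,0.47,0.1,0,0,-0.9,-1],
    [0.77,0.47,0.19,0,0,-0.9,-1],
    [0.77,0.47,0.19,0,0,-0.9,-1],
    [0.77,0.47,0.19,0,0,-0.9,-1]
  ]
}}

```text
time_s: 2.2
position: [0.6207, 0.1263, 0.2963]
tcp_rot: [[-0.758, 0.652, -0.006], [0.652, 0.758, 0.002], [0.006, -0.002, -1.0]]
force: [-1.4, -0.2, -1.2]
opening: 0.997
grasp_force: 0.0
```

Run:
```python
from h import *
st(); c=cam("wrist"); dump("w2",c); 
p=px(c,[.564,.187,.232]); print(p,px(c,[.564,.187,.177]))
u,v=[int(k) for k in p]; u0=max(0,min(u-60,520));v0=max(0,min(v-45,310)); print(u0,v0)
g=c["im"][v0:v0+90,u0:u0+120]; save("w2",np.vstack([cv2.resize(g,(640,480),interpolation=cv2.INTER_CUBIC)]))
save("w2full",c["im"])
```

```text
t 2.2 p [0.6207 0.1263 0.2963] ya 49.28 z [-0.0061  0.0023 -1.    ] F [-1.4 -0.2 -1.2] op 86.8 gf 0.0
[330.61138149  98.63260779] [328.29222909 102.69700879]
270 53
```

View pics/w2.png

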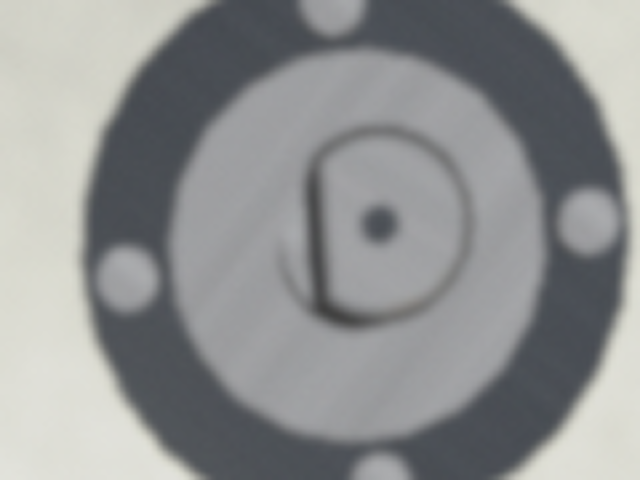

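The spindle end's centre mark is at (341,95), and the flat's chord runs nearly vertical at the left, around u≈330. Flange centre is at about (337,99).

Run:
```python
from h import *
c=load("w2"); f=lambda a,b,z:pt(c,270+a/5.3333,53+b/5.3333,z)
S=f(380,224,.232); print("spindle",S,"flange",f(356,243,.177))
for A,B in (((323,165),(327,300)),((312,165),(321,303))):
    d=f(*B,.230)-f(*A,.230); print("chord dir",np.degrees(np.arctan2(d[1],d[0]))%180, "normal",(np.degrees(np.arctan2(d[1],d[0]))+90)%180, np.linalg.norm(d))
# deck edges: fit in top picture
t=load("top"); m=(t["im"].min(2)>190).astype(np.uint8)
n,l,s,_=cv2.connectedComponentsWithStats(m); k=l[200,170]; print(s[k])
cn=max(cv2.findContours((l==k).astype(np.uint8),0,1)[0],key=cv2.contourArea)[:,0]
W=np.array([pt(t,u,v,.165)[:2] for u,v in cn]).astype(np.float32)
r=cv2.minAreaRect(W); print(r)
E=W-np.array(r[0]); 
for th in (11,11+90):
    a=np.radians(th); U=E@[np.cos(a),np.sin(a)]; V=E@[-np.sin(a),np.cos(a)]
    for sg in (1,-1):
        q=W[(sg*U>np.max(sg*U)-.012)&(abs(V)<.11)]; v=cv2.fitLine(q,cv2.DIST_HUBER,0,.01,.01).ravel(); print(th,sg,len(q),np.degrees(np.arctan2(v[1],v[0]))%90,v[2:])
```

```text
spindle [0.5670241  0.19428078 0.232     ] flange [0.5661789  0.19485604 0.177     ]
chord dir 141.69943207428605 normal 51.699432074286065 0.017228532187362255
chord dir 143.7595940931988 normal 53.7595940931988 0.01765652440879088
[  132   115   148   133 13021]
((0.5681890249252319, 0.19291144609451294), (0.3006593585014343, 0.3606797456741333), 11.066718101501465)
11 1 77 11.1968155 [0.7194813 0.1935095]
11 -1 81 10.9546585 [0.42203996 0.16486   ]
101 1 77 10.835519 [0.53290766 0.36804745]
101 -1 76 11.036374 [0.6006232  0.01681149]
```

Spindle at (0.567,0.194), wheel yaw 11.0°, and the flat's normal at about 232.5°. That means a turn of about -41.5°.

Run:
```python
from h import *
mv([.567,.194,.226],52.5)
```

```text
row [0.2872, 0.0616, 0.2402] [-0.0044, -0.0051, -0.0731]
```

Emit:
{"method": "step_arm", "body": {
  "steps": [
    [0.287,0.062,0,-0.004,-0.005,-0.073,-1],
    [0.287,0.062,0,-0.004,-0.005,-0.073,-1],
    [0.287,0.062,0,-0.004,-0.005,-0.073,-1],
    [0.287,0.062,0.12,-0.004,-0.005,-0.073,-0.2],
    [0.287,0.062,0.24,-0.004,-0.005,-0.073,-0.2],
    [0.287,0.062,0.24,-0.004,-0.005,-0.073,-0.2],
    [0.287,0.062,0.24,-0.004,-0.005,-0.073,-0.2],
    [0.287,0.062,0.24,-0.004,-0.005,-0.073,-0.2]
  ]
}}

```text
time_s: 2.92
position: [0.5701, 0.1914, 0.2305]
tcp_rot: [[-0.79, 0.613, 0.008], [0.613, 0.79, 0.0], [-0.006, 0.005, -1.0]]
force: [-0.1, -0.2, -0.1]
opening: 0.709
grasp_force: 0.0
```

Run:
```python
from h import *
st(); mv([.567,.194,.226],52.5)
```

```text
t 2.92 p [0.5701 0.1914 0.2305] ya 52.22 z [ 0.0077  0.     -1.    ] F [-0.1 -0.2 -0.1] op 61.7 gf 0.0
row [0.0136, 0.0004, 0.0151] [0.006, 0.0077, -0.0062]
```

Emit:
{"method": "step_arm", "body": {
  "steps": [
    [0,0,0,0,0,0,-0.2],
    [0,0,0,0,0,0,-0.2],
    [0,0,0,0,0,0,-0.2]
  ]
}}

```text
time_s: 3.17
position: [0.5697, 0.1923, 0.2306]
tcp_rot: [[-0.791, 0.612, 0.008], [0.612, 0.791, 0.0], [-0.006, 0.005, -1.0]]
force: [0.0, 0.7, -0.7]
opening: 0.606
grasp_force: 0.0
```

Run:
```python
from h import *
st(); mv([.567,.194,.226],52.5)
```

```text
t 3.17 p [0.5697 0.1923 0.2306] ya 52.29 z [ 8.4e-03  4.0e-04 -1.0e+00] F [ 0.   0.7 -0.7] op 52.8 gf 0.0
row [0.0109, -0.0011, 0.0152] [0.0069, 0.0082, -0.0048]
```

Emit:
{"method": "step_arm", "body": {
  "steps": [
    [0.011,0,0.015,0.007,0.008,0,-0.2],
    [0.011,0,0.015,0.007,0.008,0,-0.2],
    [0.011,0,0.015,0.007,0.008,0,1],
    [0.011,0,0.015,0.007,0.008,0,1],
    [0.011,0,0.015,0.007,0.008,0,1],
    [0.011,0,0.015,0.007,0.008,0,1],
    [0.011,0,0.015,0.007,0.008,0,1],
    [0.011,0,0.015,0.007,0.008,0,1]
  ]
}}

```text
time_s: 3.83
position: [0.567, 0.1955, 0.2244]
tcp_rot: [[-0.791, 0.612, -0.001], [0.612, 0.791, 0.002], [0.002, 0.001, -1.0]]
force: [3.8, 7.2, -2.6]
opening: 0.23
grasp_force: 3.8
```

Emit:
{"method": "step_arm", "body": {
  "steps": [
    [0,0,0,0,0,0,1],
    [0,0,0,0,0,0,1],
    [0,0,0,0,0,0,1],
    [0,0,0,0,0,0,1],
    [0,0,0,0,0,0,1],
    [0,0,0,0,0,0,1]
  ]
}}

```text
time_s: 4.33
position: [0.5673, 0.1948, 0.2271]
tcp_rot: [[-0.791, 0.611, 0.001], [0.611, 0.791, 0.0], [-0.001, 0.001, -1.0]]
force: [-0.5, 0.1, 10.7]
opening: 0.007
grasp_force: 5.1
```

Run:
```python
from h import *
st(); p=read_state()["position"]; mv(p,11)
```

```text
t 4.33 p [0.5673 0.1948 0.2271] ya 52.32 z [ 1.e-03  1.e-04 -1.e+00] F [-0.5  0.1 10.7] op 0.6 gf 5.1
row [0.0, 0.0, 0.0] [0.0012, 0.0006, 0.9181]
```

Run:
```python
from h import *
st(); c=cam("scene"); w=cam("wrist"); dump("s3",c); dump("w3",w)
print(px(w,[.567,.194,.232]))
save("g3",np.vstack([cv2.resize(c["im"][70:190,340:500],(640,480),interpolation=cv2.INTER_CUBIC)]))
```

```text
t 4.33 p [0.5673 0.1948 0.2271] ya 52.32 z [ 1.e-03  1.e-04 -1.e+00] F [-0.5  0.1 10.7] op 0.6 gf 5.1
[316.15152509 245.73759681]
```

View pics/g3.png

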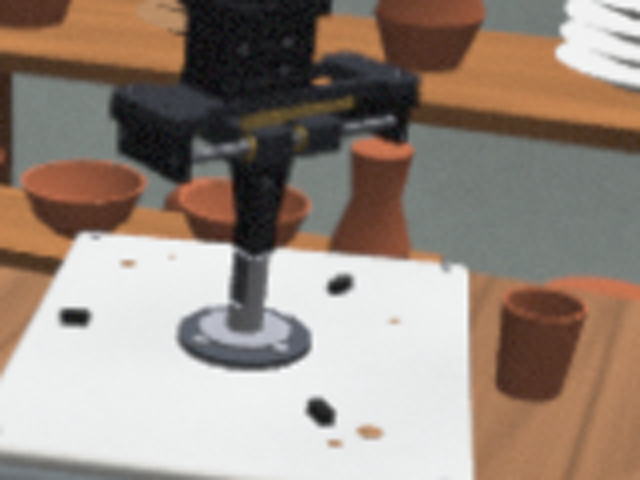

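The fingers closed above the spindle: their tips rest at the spindle end, (252,250) in the crop. I check what the calibrated cameras say about the tip's height.

Run:
```python
from h import *
c=load("s3"); k=lambda P:((px(c,P)-[340,70])*4).round(0)
s=read_state(); p=s["position"]; z=np.array(s["tcp_rot"])[:,2]
print("tip per state",k(p+.025*z),"grasp",k(p+.006*z),"tcp",k(p),"spindle top",k([.567,.194,.232]),"spindle base",k([.567,.194,.177]))
print("flange L/R", k([.567-.046*.888,.194-.046*.46,.177]),k([.567+.046*.888,.194+.046*.46,.177]))
w=load("w1"); T=np.linalg.inv(np.array(capture("wrist")["T_tool_cam"]))
for zz in (-.02,0,.006,.025):
  q=T@np.array([0.0095,.0435,zz,1]); print(zz,[w["cx"]+w["f"]*q[0]/q[2],w["cy"]+w["f"]*q[1]/q[2]])
c3=load("w3"); save("w3",c3["im"])
```

```text
tip per state [248. 288.] grasp [251. 262.] tcp [252. 254.] spindle top [252. 247.] spindle base [245. 323.]
flange L/R [177. 324.] [311. 322.]
-0.02 [np.float64(403.5370847937294), np.float64(239.64166525011058)]
0 [np.float64(394.22653105987786), np.float64(226.3719891164951)]
0.006 [np.float64(391.8156616216632), np.float64(222.93594679720485)]
0.025 [np.float64(385.0946104707383), np.float64(213.35690621598016)]
```

View pics/w3.png

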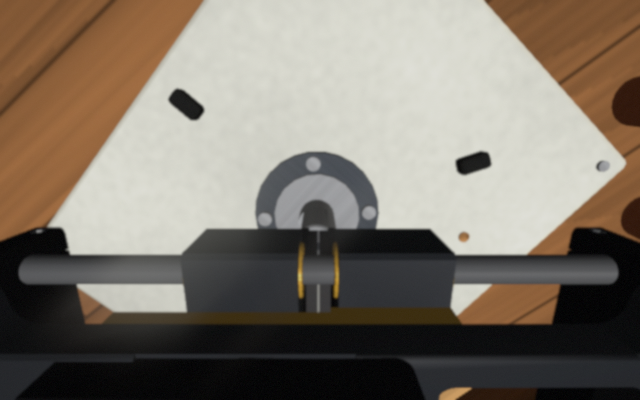

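The images show the real fingertips about 6 mm behind the reported TCP, so they ended level with the spindle end (state's tip would draw at row 288, the real one is at about 250). I open, go lower with a height safe under either reading, and pinch again.

Emit:
{"method": "step_arm", "body": {
  "steps": [
    [0,0,-0.02,0,0,0,-0.2],
    [0,0,-0.02,0,0,0,-0.2],
    [0,0,-0.02,0,0,0,-0.2],
    [0,0,-0.02,0,0,0,-0.2],
    [0,0,-0.02,0,0,0,-0.2],
    [0,0,-0.02,0,0,0,-0.2],
    [0,0,-0.02,0,0,0,-0.2],
    [0,0,-0.02,0,0,0,-0.2]
  ]
}}

```text
time_s: 5.15
position: [0.5659, 0.1944, 0.23]
tcp_rot: [[-0.791, 0.611, -0.004], [0.611, 0.791, -0.001], [0.003, -0.003, -1.0]]
force: [0.1, 1.3, 0.8]
opening: 0.527
grasp_force: 0.0
```

Run:
```python
from h import *
st(); mv([.567,.194,.207],52.5)
w=cam("wrist"); dump("w4",w)
```

```text
t 5.15 p [0.5659 0.1944 0.23  ] ya 52.3 z [-3.9e-03 -7.0e-04 -1.0e+00] F [0.1 1.3 0.8] op 45.9 gf 0.0
row [-0.0039, 0.0014, 0.0765] [-0.0038, -0.0034, -0.0044]
```

Emit:
{"method": "step_arm", "body": {
  "steps": [
    [-0.004,0.001,0.04,-0.004,-0.003,0,-0.1],
    [-0.004,0.001,0.077,-0.004,-0.003,0,-0.1],
    [-0.004,0.001,0.077,-0.004,-0.003,0,-0.1],
    [-0.004,0.001,0.077,-0.004,-0.003,0,-0.1]
  ]
}}

```text
time_s: 5.53
position: [0.5663, 0.1938, 0.2061]
tcp_rot: [[-0.791, 0.611, -0.002], [0.611, 0.791, 0.0], [0.002, -0.001, -1.0]]
force: [0.2, -0.5, 0.3]
opening: 0.552
grasp_force: 0.0
```

Emit:
{"method": "step_arm", "body": {
  "steps": [
    [0,0,0,0,0,0,1],
    [0,0,0,0,0,0,1],
    [0,0,0,0,0,0,1],
    [0,0,0,0,0,0,1],
    [0,0,0,0,0,0,1],
    [0,0,0,0,0,0,1],
    [0,0,0,0,0,0,1]
  ]
}}

```text
time_s: 6.12
position: [0.5682, 0.195, 0.2076]
tcp_rot: [[-0.791, 0.611, 0.003], [0.611, 0.791, 0.003], [-0.001, 0.004, -1.0]]
force: [3.0, 4.4, -0.5]
opening: 0.236
grasp_force: 30.0
```

Run:
```python
from h import *
st(); p=read_state()["position"]; mv(p,11)
```

```text
t 6.12 p [0.5682 0.195  0.2076] ya 52.3 z [ 0.0032  0.0027 -1.    ] F [ 3.   4.4 -0.5] op 20.5 gf 30.0
row [0.0, 0.0, 0.0] [0.0054, -0.0008, 0.9179]
```

Pinched: 20.5 mm opening at 30 N, so the flat is under a finger. Turning -41.3°.

Emit:
{"method": "step_arm", "body": {
  "steps": [
    [-0.001,0,0,0,0,0.12,1],
    [-0.002,0.001,0,0,0,0.24,1],
    [-0.003,0.001,0,0,0,0.36,1],
    [-0.003,0.001,0,0,0,0.48,1],
    [-0.004,0.002,0,0,0,0.6,1],
    [-0.005,0.002,0,0,0,0.72,1],
    [-0.006,0.003,0,0,0,0.83,1],
    [-0.006,0.003,0,0,0,0.918,1]
  ]
}}

```text
time_s: 6.78
position: [0.5684, 0.1937, 0.2076]
tcp_rot: [[-0.187, 0.982, -0.001], [0.982, 0.187, 0.0], [0.0, -0.001, -1.0]]
force: [-1.8, 1.3, 2.0]
opening: 0.234
grasp_force: 30.0
```

Emit:
{"method": "step_arm", "body": {
  "steps": [
    [0,0,0,0,0,0,1],
    [0,0,0,0,0,0,1],
    [0,0,0,0,0,0,1],
    [0,0,0,0,0,0,1]
  ]
}}

```text
time_s: 7.12
position: [0.5684, 0.1937, 0.2075]
tcp_rot: [[-0.192, 0.981, -0.001], [0.981, 0.192, 0.001], [0.001, -0.001, -1.0]]
force: [-3.1, 1.7, 5.1]
opening: 0.234
grasp_force: 30.0
```

Run:
```python
from h import *
st(); p=read_state()["position"]; mv(p,11)
```

```text
t 7.12 p [0.5684 0.1937 0.2075] ya 11.05 z [-7.e-04  7.e-04 -1.e+00] F [-3.1  1.7  5.1] op 20.3 gf 30.0
row [0.0, 0.0, 0.0] [-0.0007, -0.001, 0.0011]
```

Now I release, lift straight up, and look at the flat on the way.

Emit:
{"method": "step_arm", "body": {
  "steps": [
    [0,0,0,0,0,0,-0.2],
    [0,0,0,0,0,0,-0.2],
    [0,0,0,0,0,0,-0.2],
    [0,0,0,0,0,0,-0.2],
    [0,0,-0.2,0,0,0,-1],
    [0,0,-0.3,0,0,0,-1],
    [0,0,-0.4,0,0,0,-1],
    [0,0,-0.4,0,0,0,-1]
  ]
}}

```text
time_s: 7.78
position: [0.5738, 0.194, 0.3359]
tcp_rot: [[-0.191, 0.981, 0.018], [0.982, 0.191, 0.003], [-0.001, 0.018, -1.0]]
force: [1.0, 0.8, 0.9]
opening: 0.758
grasp_force: 0.0
```

Run:
```python
from h import *
st(); a=np.radians(11); x=np.array([-np.sin(a),np.cos(a)])
P=np.array([.567,.194])-.085*x; mv([*P,.30],11)
# hub from w1
c=load("w1"); h=pt(c,370,102,.03); s=pt(c,373,124,.013); print(h,s,np.degrees(np.arctan2(*(s-h)[1::-1])),np.hypot(*(s-h)[:2]))
```

```text
t 7.78 p [0.5738 0.194  0.3359] ya 11.0 z [ 0.0176  0.0026 -0.9998] F [1.  0.8 0.9] op 66.0 gf 0.0
row [-0.2789, -0.0245, 0.1194] [0.0227, 0.0011, 0.0001]
[ 0.54209676 -0.37601307  0.03      ] [ 0.52980377 -0.40759702  0.013     ] -111.2667983530706 0.0338919353214754
```

Emit:
{"method": "step_arm", "body": {
  "steps": [
    [-0.28,0,0.12,0,0,0,-1],
    [-0.28,0,0.12,0,0,0,-1],
    [-0.28,0,0.12,0,0,0,-1],
    [-0.28,0,0.12,0,0,0,-1],
    [-0.28,0,0.12,0,0,0,-1]
  ]
}}

```text
time_s: 8.2
position: [0.5851, 0.1109, 0.2907]
tcp_rot: [[-0.189, 0.982, -0.0], [0.982, 0.189, 0.001], [0.001, -0.0, -1.0]]
force: [-0.3, -0.2, -0.1]
opening: 0.997
grasp_force: 0.0
```

Run:
```python
from h import *
st(); c=cam("wrist"); dump("w5",c)
p=px(c,[.567,.194,.232]); u0,v0=int(p[0])-40,max(0,int(p[1])-30); print(u0,v0)
save("w5",cv2.resize(c["im"][v0:v0+60,u0:u0+80],(640,480),interpolation=cv2.INTER_CUBIC))
mv([.49,-.10,.36],-15)
```

```text
t 8.2 p [0.5851 0.1109 0.2907] ya 10.91 z [-4.0e-04  1.3e-03 -1.0e+00] F [-0.3 -0.2 -0.1] op 86.7 gf 0.0
274 64
row [-0.6317, -0.4458, -0.2304] [0.0008, -0.0017, 0.5774]
```

View pics/w5.png

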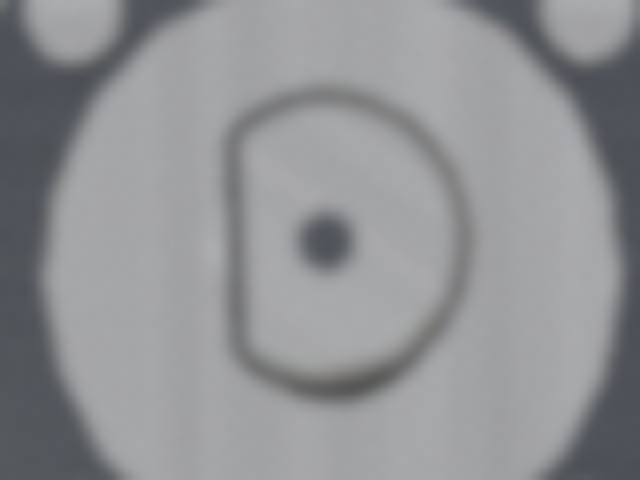

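The flat's chord is now at the left, from (233,140) to (240,345) in the crop. I measure its tilt and the axis more finely.

Run:
```python
from h import *
c=load("w5"); print("axis",pt(c,274+326/8,64+242/8,.232))
b=cv2.resize(c["im"][64:124,274:354],(640,480),interpolation=cv2.INTER_CUBIC).mean(2)
pts=[]
for v in range(165,336,10):
    r=255-b[v,200:275]; w=np.clip(r-np.percentile(r,60),0,None); pts.append([200+(w*np.arange(75)).sum()/w.sum(),v])
    
pts=np.array(pts); l=cv2.fitLine(pts.astype(np.float32),cv2.DIST_HUBER,0,.01,.01).ravel(); print(pts[:,0].round(0),l)
for z in (.230,.222):
  A=pt(c,274+pts[0,0]/8,64+pts[0,1]/8,z); k=(335-165)/l[1]*l[0]; B=pt(c,274+(pts[:,0].mean()+k/2)/8,64+335/8,z); A=pt(c,274+(pts[:,0].mean()-k/2)/8,64+165/8,z)
  d=B-A; print("normal",(np.degrees(np.arctan2(d[1],d[0]))+90)%180)
```

```text
axis [0.56703496 0.19387806 0.232     ]
[232. 233. 233. 233. 234. 235. 235. 236. 236. 237. 236. 236. 236. 236.
 236. 237. 237. 238.] [3.1287286e-02 9.9951041e-01 2.3486357e+02 2.3700000e+02]
normal 12.183765217893352
normal 12.183765217893253
```

Flat within about 1° of square, axis at (0.567,0.194). Now the hub.

Emit:
{"method": "step_arm", "body": {
  "steps": [
    [0,0,-0.2,0,0,0,-1],
    [-0.63,-0.45,-0.23,0,0,0.58,-1],
    [-0.63,-0.45,-0.23,0,0,0.58,-1],
    [-0.63,-0.45,-0.23,0,0,0.58,-1],
    [-0.63,-0.45,-0.23,0,0,0.58,-1],
    [-0.63,-0.45,-0.23,0,0,0.58,-1],
    [-0.63,-0.45,-0.23,0,0,0.58,-1],
    [-0.63,-0.45,-0.23,0,0,0.58,-1]
  ]
}}

```text
time_s: 8.92
position: [0.4879, -0.1031, 0.3617]
tcp_rot: [[0.264, 0.965, 0.003], [0.965, -0.264, -0.003], [-0.002, 0.004, -1.0]]
force: [0.2, -0.0, -0.7]
opening: 1.004
grasp_force: 0.0
```

Run:
```python
from h import *
st(); mv([.511,-.456,.12],-20.5)
```

```text
t 8.92 p [ 0.4879 -0.1031  0.3617] ya -15.29 z [ 0.0029 -0.0028 -1.    ] F [ 0.2 -0.  -0.7] op 87.3 gf 0.0
row [-1.1128, 0.3814, 0.8093] [0.0047, 0.0023, 0.1159]
```

Emit:
{"method": "step_arm", "body": {
  "steps": [
    [-1,0.38,0.5,0,0,0.116,-1],
    [-1,0.38,0.5,0,0,0.116,-1],
    [-1,0.38,0.5,0,0,0.116,-1],
    [-1,0.38,0.5,0,0,0.116,-1],
    [-1,0.38,0.5,0,0,0.116,-1],
    [-1,0.38,0.5,0,0,0.116,-1],
    [-1,0.38,0.5,0,0,0.116,-1],
    [-1,0.38,0.5,0,0,0.116,-1]
  ]
}}

```text
time_s: 9.58
position: [0.5207, -0.4007, 0.2183]
tcp_rot: [[0.345, 0.939, 0.002], [0.939, -0.345, 0.0], [0.001, 0.002, -1.0]]
force: [0.6, -0.1, 1.1]
opening: 1.002
grasp_force: 0.0
```

Run:
```python
from h import *
st(); mv([.511,-.456,.12],-20.5)
```

```text
t 9.58 p [ 0.5207 -0.4007  0.2183] ya -20.19 z [ 2.1e-03  3.0e-04 -1.0e+00] F [ 0.6 -0.1  1.1] op 87.2 gf 0.0
row [-0.1843, 0.0327, 0.3276] [0.0024, -0.0013, 0.0068]
```

Emit:
{"method": "step_arm", "body": {
  "steps": [
    [-0.18,0.033,0.33,0,0,0,-1],
    [-0.18,0.033,0.33,0,0,0,-1],
    [-0.18,0.033,0.33,0,0,0,-1],
    [-0.18,0.033,0.33,0,0,0,-1],
    [-0.18,0.033,0.33,0,0,0,-1],
    [-0.18,0.033,0.33,0,0,0,-1]
  ]
}}

```text
time_s: 10.08
position: [0.5112, -0.4538, 0.1213]
tcp_rot: [[0.346, 0.938, 0.002], [0.938, -0.346, -0.001], [0.0, 0.003, -1.0]]
force: [0.7, 0.2, 0.2]
opening: 1.004
grasp_force: 0.0
```

Run:
```python
from h import *
st(); c=cam("wrist"); dump("w6",c)
p=px(c,[.541,-.376,.03]); print(p); u0,v0=int(p[0])-100,max(0,int(p[1])-75); print(u0,v0)
save("w6",cv2.resize(c["im"][v0:v0+150,u0:u0+200],(800,600),interpolation=cv2.INTER_CUBIC))
```

```text
t 10.08 p [ 0.5112 -0.4538  0.1213] ya -20.23 z [ 2.5e-03 -7.0e-04 -1.0e+00] F [0.7 0.2 0.2] op 87.3 gf 0.0
[318.77854026  99.52354706]
218 24
```

View pics/w6.png

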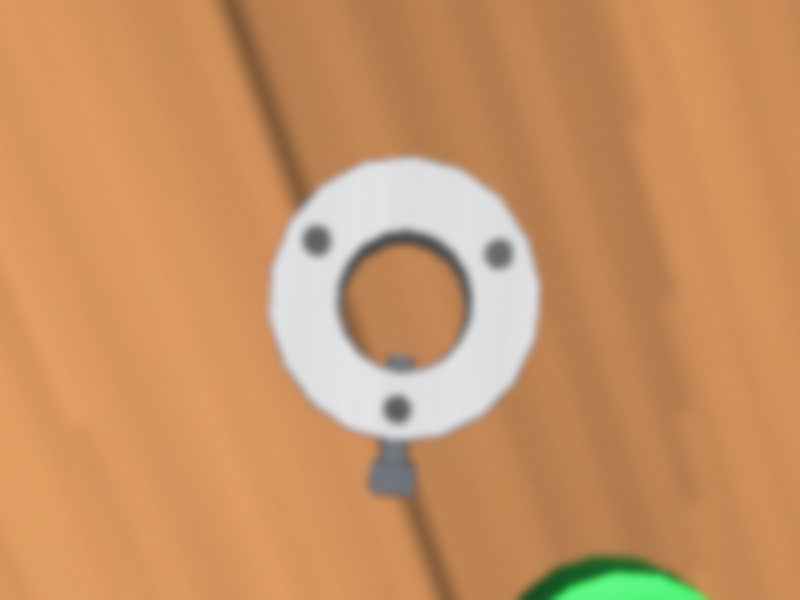

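Grey hub: centre (405,298) in the crop, holes at (317,240), (499,254), (397,408), and screw head at (392,477). Green only at the lower edge.

Run:
```python
from h import *
c=load("w6"); f=lambda a,b,z:pt(c,218+a/4,24+b/4,z)[:2]
ang=lambda d:np.degrees(np.arctan2(d[1],d[0]))
H=f(405,298,.03); hs=[f(317,240,.03),f(499,254,.03),f(397,408,.03)]
print("hub",H,np.mean(hs,0),"dia",np.linalg.norm(f(270,298,.03)-f(540,298,.03)))
m=np.mean(hs,0); print([ang(q-m) for q in hs]); S=f(392,477,.018); t=f(399,363,.016); print("screw",ang(S-H),ang(S-t),np.linalg.norm(S-H))
mv([*H,.08],-20.2)
```

```text
hub [ 0.54161459 -0.37540434] [ 0.5412501 -0.3760259] dia 0.053263031320895
[np.float64(125.82522046096399), np.float64(5.574675859190693), np.float64(-114.26512237543221)]
screw -114.41912976325926 -113.82724251084164 0.0358936445641107
row [0.2808, 0.0032, 0.1405] [0.005, 0.0011, -0.0001]
```

Run:
```python
from h import *
mv([.5415,-.3757,.08],-24.3)
```

```text
row [0.2798, 0.0031, 0.1405] [0.005, 0.0009, 0.091]
```

Emit:
{"method": "step_arm", "body": {
  "steps": [
    [0.28,0.003,0.05,0.005,0,0.091,-1],
    [0.28,0.003,0.14,0.005,0,0.091,-1],
    [0.28,0.003,0.14,0.005,0,0.091,-1],
    [0.28,0.003,0.14,0.005,0,0.091,-1],
    [0.28,0.003,0.14,0.005,0,0.091,-1],
    [0.28,0.003,0.14,0.005,0,0.091,-1]
  ]
}}

```text
time_s: 10.63
position: [0.5406, -0.3781, 0.0801]
tcp_rot: [[0.413, 0.911, 0.0], [0.911, -0.413, -0.002], [-0.002, 0.001, -1.0]]
force: [0.4, -0.4, -0.2]
opening: 0.999
grasp_force: 0.0
```

Run:
```python
from h import *
st(); mv([.5415,-.3757,.032],-24.3)
w=cam("wrist"); s=cam("scene"); dump("s7",s)
p=px(s,[.5415,-.3757,.03]); u,v=int(p[0]),int(p[1]); print(px(s,[.5415,-.3757,.055]),px(s,[.5415,-.3757,.086]),u,v)
save("s7",cv2.resize(s["im"][v-75:v+45,u-80:u+80],(640,480),interpolation=cv2.INTER_CUBIC))
```

```text
t 10.63 p [ 0.5406 -0.3781  0.0801] ya -24.39 z [ 1.0e-04 -2.1e-03 -1.0e+00] F [ 0.4 -0.4 -0.2] op 86.9 gf 0.0
row [0.0088, -0.0008, 0.1602] [0.0013, 0.0023, -0.002]
[287.01626562 328.851997  ] [285.71953456 317.50567288] 288 337
```

View pics/s7.png

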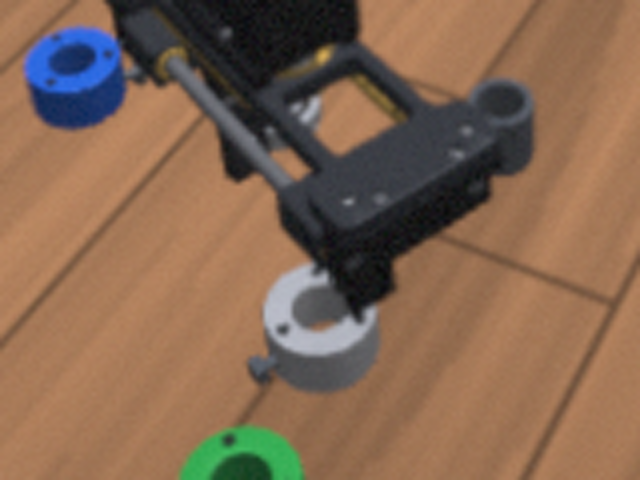

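Near fingertip's lowest corners are at about (360,318) and (390,290), the far one's at (240,180), with the hub untouched. I fit the tip height to these.

Run:
```python
from h import *
c=load("s7"); st_=read_state(); p=st_["position"]; R=np.array(st_["tcp_rot"])
k=lambda P:((px(c,P)-[208,262])*4).round(0).tolist()
for z in (-.006,.0,.006,.015,.025):
    print(z,[ [k(p+R@np.array([x,sy*y,z])) for x in (-.0095,.0095) for y in (.0435,.0585)] for sy in (1,-1)])
```

```text
-0.006 [[[343.0, 299.0], [363.0, 322.0], [379.0, 276.0], [400.0, 298.0]], [[235.0, 179.0], [219.0, 160.0], [270.0, 159.0], [253.0, 141.0]]]
0.0 [[[344.0, 308.0], [364.0, 331.0], [380.0, 285.0], [400.0, 307.0]], [[237.0, 188.0], [220.0, 169.0], [271.0, 168.0], [254.0, 150.0]]]
0.006 [[[345.0, 317.0], [365.0, 340.0], [380.0, 294.0], [401.0, 316.0]], [[238.0, 196.0], [221.0, 177.0], [272.0, 177.0], [256.0, 159.0]]]
0.015 [[[346.0, 330.0], [366.0, 353.0], [381.0, 307.0], [402.0, 330.0]], [[240.0, 209.0], [224.0, 190.0], [274.0, 190.0], [257.0, 172.0]]]
0.025 [[[347.0, 345.0], [367.0, 367.0], [383.0, 322.0], [403.0, 344.0]], [[242.0, 224.0], [226.0, 205.0], [276.0, 204.0], [259.0, 186.0]]]
```

Confirmed: tips are 6 mm behind the reported TCP. Going down to TCP z≈0.001 and gripping.

Emit:
{"method": "step_arm", "body": {
  "steps": [
    [0.009,0,0.12,0,0.002,0,-1],
    [0.009,0,0.2,0,0.002,0,-1],
    [0.009,0,0.25,0,0.002,0,-1],
    [0.009,0,0.262,0,0.002,0,-1],
    [0.009,0,0.262,0,0.002,0,-1],
    [0.009,0,0.262,0,0.002,0,-1]
  ]
}}

```text
time_s: 11.23
position: [0.5406, -0.3752, 0.0002]
tcp_rot: [[0.414, 0.91, -0.001], [0.91, -0.414, 0.002], [0.001, -0.002, -1.0]]
force: [0.1, -0.2, 0.3]
opening: 0.999
grasp_force: 0.0
```

Run:
```python
from h import *
st(); mv([.5415,-.3757,.001],-24.3)
```

```text
t 11.23 p [ 5.406e-01 -3.752e-01  2.000e-04] ya -24.48 z [-9.0e-04  1.8e-03 -1.0e+00] F [ 0.1 -0.2  0.3] op 87.0 gf 0.0
row [-0.0004, 0.0035, -0.0027] [-0.0019, -0.0016, -0.004]
```

Emit:
{"method": "step_arm", "body": {
  "steps": [
    [0,0.003,0,0,0,0,0.7],
    [0,0.003,0,0,0,0,0.7],
    [0,0.003,0,0,0,0,0.7],
    [0,0.003,0,0,0,0,0.7],
    [0,0.003,0,0,0,0,0.7],
    [0,0.003,0,0,0,0,0.7],
    [0,0.003,0,0,0,0,0.7],
    [0,0.003,0,0,0,0,0.7]
  ]
}}

```text
time_s: 11.9
position: [0.5412, -0.3741, -0.0006]
tcp_rot: [[0.413, 0.911, -0.002], [0.911, -0.413, 0.003], [0.002, -0.003, -1.0]]
force: [0.2, -1.0, 2.3]
opening: 0.621
grasp_force: 30.0
```

Emit:
{"method": "step_arm", "body": {
  "steps": [
    [0,0,0,0,0,0,1],
    [0,0,0,0,0,0,1],
    [0,0,0,0,0,0,1],
    [0,0,0,0,0,0,1]
  ]
}}

```text
time_s: 12.23
position: [0.5412, -0.3741, -0.0006]
tcp_rot: [[0.413, 0.911, -0.002], [0.911, -0.413, 0.003], [0.002, -0.003, -1.0]]
force: [0.2, 0.5, 2.6]
opening: 0.623
grasp_force: 30.0
```

Run:
```python
from h import *
st()
```

```text
t 12.23 p [ 0.5412 -0.3741 -0.0006] ya -24.42 z [-0.0019  0.0031 -1.    ] F [0.2 0.5 2.6] op 54.2 gf 30.0
```

Gripped at 54.2 mm. Lifting straight.

Emit:
{"method": "step_arm", "body": {
  "steps": [
    [0,0,-0.04,0,0,0,1],
    [0,0,-0.12,0,0,0,1],
    [0,0,-0.24,0,0,0,1],
    [0,0,-0.36,0,0,0,1],
    [0,0,-0.5,0,0,0,1],
    [0,0,-0.64,0,0,0,1],
    [0,0,-0.78,0,0,0,1],
    [0,0,-0.92,0,0,0,1]
  ]
}}

```text
time_s: 12.9
position: [0.5402, -0.3738, 0.275]
tcp_rot: [[0.413, 0.91, -0.005], [0.911, -0.413, 0.006], [0.003, -0.007, -1.0]]
force: [1.1, -0.5, -3.1]
opening: 0.62
grasp_force: 30.0
```

Run:
```python
from h import *
st(); mv([.55,-.10,.285],-50)
```

```text
t 12.9 p [ 0.5402 -0.3738  0.275 ] ya -24.42 z [-0.0052  0.0056 -1.    ] F [ 1.1 -0.5 -3.1] op 53.9 gf 30.0
row [0.8446, -0.348, -0.0284] [-0.0096, -0.0017, 0.5684]
```

Emit:
{"method": "step_arm", "body": {
  "steps": [
    [0.1,-0.04,-0.03,0,0,0.05,1],
    [0.2,-0.08,-0.03,0,0,0.13,1],
    [0.31,-0.13,-0.03,0,0,0.2,1],
    [0.42,-0.17,-0.03,0,0,0.28,1],
    [0.53,-0.22,-0.03,0,0,0.35,1],
    [0.64,-0.26,-0.03,0,0,0.43,1],
    [0.74,-0.31,-0.03,0,0,0.5,1],
    [0.84,-0.35,-0.03,0,0,0.57,1]
  ]
}}

```text
time_s: 13.57
position: [0.5481, -0.0998, 0.283]
tcp_rot: [[0.769, 0.64, -0.006], [0.64, -0.769, 0.005], [-0.002, -0.008, -1.0]]
force: [0.1, 0.1, -3.3]
opening: 0.622
grasp_force: 30.0
```

Run:
```python
from h import *
st(); mv([.5682,.194,.285],-79)
```

```text
t 13.57 p [ 0.5481 -0.0998  0.283 ] ya -50.22 z [-0.0063  0.0047 -1.    ] F [ 0.1  0.1 -3.3] op 54.1 gf 30.0
row [0.6781, -0.7097, -0.0026] [-0.0089, 0.0048, 0.6395]
```

Emit:
{"method": "step_arm", "body": {
  "steps": [
    [0.08,-0.08,0,0,0,0.08,1],
    [0.17,-0.18,0,0,0,0.16,1],
    [0.27,-0.28,0,0,0,0.26,1],
    [0.37,-0.38,0,0,0,0.35,1],
    [0.47,-0.49,0,0,0,0.45,1],
    [0.57,-0.59,0,0,0,0.54,1],
    [0.64,-0.67,0,0,0,0.61,1],
    [0.678,-0.71,0,-0.005,0.003,0.64,1]
  ]
}}

```text
time_s: 14.23
position: [0.5676, 0.1964, 0.2839]
tcp_rot: [[0.981, 0.194, -0.002], [0.194, -0.981, 0.003], [-0.001, -0.003, -1.0]]
force: [-0.1, -0.3, -4.5]
opening: 0.624
grasp_force: 30.0
```

Run:
```python
from h import *
st(); mv([.5682,.194,.245],-79)
# numeric look: hub circle in scene & screw
for n in ("scene","top"):
    c=cam(n); dump("h_"+n,c)
    print(n,px(c,[.567,.1938,.315]),px(c,[.567,.1938,.285]))
    for z in (.285,.315): print(px(c,[.567-.027,.1938,z]),px(c,[.567+.027,.1938,z]))
```

```text
t 14.23 p [0.5676 0.1964 0.2839] ya -78.79 z [-0.0015  0.003  -1.    ] F [-0.1 -0.3 -4.5] op 54.3 gf 30.0
row [0.0004, 0.0086, 0.1296] [-0.0041, 0.0012, 0.0046]
scene [405.61701    101.32800374] [404.60074239 112.64005643]
[394.59624315 111.19345127] [414.80299547 114.12623338]
[395.44811384  99.97630416] [415.98997631 102.71933353]
top [188.4438017  163.84971579] [191.54499436 167.35789889]
[191.33957068 177.9208227 ] [191.76300763 156.90132095]
[188.21325419 174.64594059] [188.6876812  153.16600069]
```

Emit:
{"method": "step_arm", "body": {
  "steps": [
    [0,0.006,0.06,-0.004,0,0.004,1],
    [0,0.006,0.12,-0.004,0,0.004,1],
    [0,0.006,0.14,-0.004,0,0.004,1],
    [0,0.006,0.14,-0.004,0,0.004,1],
    [0,0.006,0.14,-0.004,0,0.004,1],
    [0,0.006,0.14,-0.004,0,0.004,1]
  ]
}}

```text
time_s: 14.83
position: [0.5706, 0.1895, 0.2436]
tcp_rot: [[0.982, 0.189, 0.003], [0.189, -0.982, -0.002], [0.003, 0.003, -1.0]]
force: [0.7, 0.6, -4.9]
opening: 0.622
grasp_force: 30.0
```

Run:
```python
from h import *
st(); mv([.5682,.194,.228],-79)
```

```text
t 14.83 p [0.5706 0.1895 0.2436] ya -79.09 z [ 0.0033 -0.0021 -1.    ] F [ 0.7  0.6 -4.9] op 54.2 gf 30.0
row [-0.005, -0.0164, 0.0518] [0.0035, -0.0036, -0.0021]
```

Emit:
{"method": "step_arm", "body": {
  "steps": [
    [0,0,0,0,0,0,1],
    [0,0,0,0,0,0,1],
    [0,0,0,0,0,0,1],
    [0,0,0,0,0,0,1],
    [0,0,0,0,0,0,1],
    [0,0,0,0,0,0,1]
  ]
}}

```text
time_s: 15.33
position: [0.5699, 0.1901, 0.2428]
tcp_rot: [[0.982, 0.19, 0.002], [0.19, -0.982, -0.002], [0.002, 0.003, -1.0]]
force: [-0.0, 0.2, -4.5]
opening: 0.62
grasp_force: 30.0
```

Run:
```python
from h import *
st(); mv([.5682,.194,.228],-79)
```

```text
t 15.33 p [0.5699 0.1901 0.2428] ya -79.04 z [ 0.002  -0.0022 -1.    ] F [-0.   0.2 -4.5] op 54.0 gf 30.0
row [-0.0031, -0.014, 0.0492] [0.0032, -0.002, -0.001]
```

Emit:
{"method": "step_arm", "body": {
  "steps": [
    [-0.003,-0.014,0.01,0.003,-0.002,0,1],
    [-0.003,-0.014,0.01,0.003,-0.002,0,1],
    [-0.003,-0.014,0.01,0.003,-0.002,0,1],
    [-0.003,-0.014,0.01,0.003,-0.002,0,1],
    [-0.003,-0.014,0.01,0.003,-0.002,0,1]
  ]
}}

```text
time_s: 15.75
position: [0.5682, 0.194, 0.2396]
tcp_rot: [[0.982, 0.19, -0.0], [0.19, -0.982, -0.0], [-0.0, 0.0, -1.0]]
force: [-1.2, -0.5, -3.3]
opening: 0.62
grasp_force: 30.0
```

Run:
```python
from h import *
st(); mv([.5682,.194,.228],-79)
```

```text
t 15.75 p [0.5682 0.194  0.2396] ya -79.04 z [-1.e-04 -2.e-04 -1.e+00] F [-1.2 -0.5 -3.3] op 54.0 gf 30.0
row [-0.0002, 0.0001, 0.0387] [0.0003, 0.0002, -0.0009]
```

On target; creeping down 12 mm with a force check.

Emit:
{"method": "step_arm", "body": {
  "steps": [
    [0,0,0.007,0,0,0,1],
    [0,0,0.014,0,0,0,1],
    [0,0,0.021,0,0,0,1],
    [0,0,0.027,0,0,0,1],
    [0,0,0.033,0,0,0,1],
    [0,0,0.033,0,0,0,1]
  ]
}}

```text
time_s: 16.25
position: [0.5679, 0.1939, 0.2291]
tcp_rot: [[0.982, 0.19, -0.001], [0.19, -0.982, -0.0], [-0.001, 0.0, -1.0]]
force: [-0.3, -0.5, -3.6]
opening: 0.622
grasp_force: 30.0
```

Run:
```python
from h import *
st(); print(read_state()["moment"].round(2))
```

```text
t 16.25 p [0.5679 0.1939 0.2291] ya -79.05 z [-1.2e-03 -3.0e-04 -1.0e+00] F [-0.3 -0.5 -3.6] op 54.1 gf 30.0
[0.02 0.01 0.02]
```

Emit:
{"method": "step_arm", "body": {
  "steps": [
    [0,0,0.007,0,0,0,1],
    [0,0,0.014,0,0,0,1],
    [0,0,0.021,0,0,0,1],
    [0,0,0.021,0,0,0,1],
    [0,0,0.021,0,0,0,1]
  ]
}}

```text
time_s: 16.67
position: [0.5681, 0.194, 0.2232]
tcp_rot: [[0.982, 0.19, -0.001], [0.19, -0.982, -0.0], [-0.001, 0.0, -1.0]]
force: [0.2, -0.4, -3.3]
opening: 0.621
grasp_force: 30.0
```

Run:
```python
from h import *
st(); print(read_state()["moment"].round(2))
```

```text
t 16.67 p [0.5681 0.194  0.2232] ya -79.05 z [-6.e-04 -3.e-04 -1.e+00] F [ 0.2 -0.4 -3.3] op 54.0 gf 30.0
[-0.03  0.05  0.02]
```

Emit:
{"method": "step_arm", "body": {
  "steps": [
    [0,0,0.008,0,0,0,1],
    [0,0,0.016,0,0,0,1],
    [0,0,0.024,0,0,0,1],
    [0,0,0.032,0,0,0,1],
    [0,0,0.04,0,0,0,1],
    [0,0,0.04,0,0,0,1]
  ]
}}

```text
time_s: 17.17
position: [0.5677, 0.1939, 0.2107]
tcp_rot: [[0.982, 0.19, -0.002], [0.19, -0.982, -0.0], [-0.002, 0.0, -1.0]]
force: [-0.1, 0.2, -3.3]
opening: 0.62
grasp_force: 30.0
```

Run:
```python
from h import *
st(); print(read_state()["moment"].round(2)); mv([.5681,.194,.2014],-79)
```

```text
t 17.17 p [0.5677 0.1939 0.2107] ya -79.05 z [-1.5e-03 -4.0e-04 -1.0e+00] F [-0.1  0.2 -3.3] op 53.9 gf 30.0
[0.04 0.05 0.  ]
row [0.0012, -0.0, 0.031] [0.0001, 0.002, -0.0011]
```

Emit:
{"method": "step_arm", "body": {
  "steps": [
    [0,0,0.008,0,0.002,0,1],
    [0,0,0.016,0,0.002,0,1],
    [0,0,0.024,0,0.002,0,1],
    [0,0,0.031,0,0.002,0,1],
    [0,0,0.031,0,0.002,0,1],
    [0,0,0.031,0,0.002,0,1],
    [0,0,0.031,0,0.002,0,1]
  ]
}}

```text
time_s: 17.75
position: [0.5683, 0.194, 0.2022]
tcp_rot: [[0.982, 0.19, 0.002], [0.19, -0.982, 0.0], [0.002, 0.0, -1.0]]
force: [-0.5, 0.2, -4.2]
opening: 0.624
grasp_force: 30.0
```

Emit:
{"method": "step_arm", "body": {
  "steps": [
    [0,0.008,0,0,0,0,1],
    [0,0.008,0,0,0,0,1],
    [0,0.008,0,0,0,0,1],
    [0,0.008,0,0,0,0,1]
  ]
}}

```text
time_s: 18.08
position: [0.5684, 0.1934, 0.2022]
tcp_rot: [[0.982, 0.189, 0.001], [0.189, -0.982, 0.004], [0.002, -0.004, -1.0]]
force: [-0.9, 4.4, -4.2]
opening: 0.62
grasp_force: 30.0
```

Run:
```python
from h import *
st(); print(read_state()["moment"].round(2));
```

```text
t 18.08 p [0.5684 0.1934 0.2022] ya -79.08 z [ 0.0013  0.0039 -1.    ] F [-0.9  4.4 -4.2] op 54.0 gf 30.0
[ 0.86 -0.02 -0.  ]
```

The nudge was stopped after 0.6 mm by the spindle, so the hub is on it. Undoing the nudge and lowering the last 0.8 mm.

Emit:
{"method": "step_arm", "body": {
  "steps": [
    [0,-0.008,0.002,0,0,0,1],
    [0,-0.008,0.0025,0,0,0,1],
    [0,-0.008,0.0025,0,0,0,1],
    [0,-0.008,0.0025,0,0,0,1],
    [0,-0.008,0.0025,0,0,0,1],
    [0,-0.008,0.0025,0,0,0,1],
    [0,-0.008,0.0025,0,0,0,1],
    [0,-0.008,0.0025,0,0,0,1]
  ]
}}

```text
time_s: 18.75
position: [0.5683, 0.1938, 0.2014]
tcp_rot: [[0.982, 0.19, 0.001], [0.19, -0.982, 0.0], [0.001, 0.0, -1.0]]
force: [-0.2, -1.2, -2.4]
opening: 0.621
grasp_force: 30.0
```

Run:
```python
from h import *
st(); print(read_state()["moment"].round(2)); mv([.5683,.194,.2014],-79)
```

```text
t 18.75 p [0.5683 0.1938 0.2014] ya -79.06 z [ 1.5e-03  1.0e-04 -1.0e+00] F [-0.2 -1.2 -2.4] op 54.0 gf 30.0
[ 0.04 -0.06 -0.03]
row [0.0002, -0.0005, -0.0] [0.0003, -0.0019, -0.0013]
```

```bash
python3 -c "
from rig import *
print(hand_in())"
```

```text
the job is handed in; nothing more can be done
None
```

The job is handed in: the flat faces the front to about 1°, and the hub is held on the spindle at 30 N, screw to the front. Its top is flush by arm height, not checked by camera, and my first pinch closed just above the spindle before the one that turned it.

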